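Find the lamp-arm elbow joint with too much play

ROBOT

A 6-joint arm with a two-finger parallel gripper is mounted at the origin on the work surface. World frame = base frame: x ahead of the robot, y to its left, z up, the work surface at z = 0. Lengths are in m, angles in degrees, forces in N, time in s.
With the tool pointing down it reaches from about 0.4 to 0.825 m from the base axis. Payload 7 kg.
Tool frame: the origin (TCP) lies at the very end of the fingers, on their centre line; the grasp point (between the pads) lies r.grip_depth behind it (r.grip_depth is the distance from the TCP to the grasp point, in m); z points along the fingers, y is the direction in which the jaws open and shut (so a half turn about z gives the same grasp; the last joint's range is limited). The gripper opens to 88 mm and grips with 3 to 60 N. Pads are 19 mm wide; open, the fingers measure 130 mm over their backs; the gripper's body (78 mm by 193 mm) begins 47 mm behind the grasp point.
Start: joints at [-60.212, 20.546, 0.682, 0, -70.136, -16.507], TCP at [0.155, -0.657, 0.194] pointing down, gripper open.
Joint ranges: [-176.03, 176.03], [-82.01, 121.73], [-58.28, 71.71], [-173.87, 95.51], [-174.79, -0.11], [-173.66, 173.66]. Speed limits (degrees/s): [136.94, 136.94, 172.46, 180, 180, 180].

INTERFACE

Orientations are given as [roll, pitch, yaw] about the fixed x, y, z axes, in that order (R = Rz(yaw) Ry(pitch) Rx(roll)).
In Python, from plant import r gives the robot as it stands. The module is installed in compiled form; this text tells all that it offers.
- The arm moves only by the tool step_arm, never from a script. Its argument "increments" is a list of rows, each a list of 3 entries, a list of its own where there are three numbers: the shift along the tool's x, y, z in m, then the turn, a rotation vector about the tool's x, y, z in rad, then the closure, from 0 (fully open) to 1 (shut). In form: [[[x, y, z], [wx, wy, wz], grip], ...]. A call has 1 to 10 rows; each row is the pose to reach, as a shift and turn from the pose commanded when the call began, along the tool's axes at that moment; what a row does not reach only later rows make up. A row lasts 1/10 s, in which the tool goes at most 50 mm and 8.59 degrees, less where a joint would pass 70% of its speed; a pose out of reach is approached as far as the arm can. A call with a gripper value outside its range is refused whole. The fingers move at their own pace and stop on an object; "force" is the grip in N (left out, the last holds). Time passes only in rows, so rows that repeat a pose let the fingers close. It gives the time, the measured TCP pose, the force and the opening at its end, in the units of the state.
- r.get_state(): the state, without advancing time (a new reading comes with each control period).
- r.capture(name): name is "side" or "top"; returns a dict with "color" (480x640x3 uint8, red, green, blue), "intrinsics" (3x3 intrinsics, pixels), "k1" (the pictures are not rectified: a ray, as slopes to the right and down, at radius r is drawn at 1 + k1 r^2 times it, then the intrinsics apply), "rvec" (rotation vector, rad) and "tvec" (3), from world to camera coordinates, as OpenCV has them. Camera axes: x right, y down, z forward; pixel columns grow to the right and rows downward; lengths in m; the calibration is good to about 2 mm. A picture is of the moment at which its call begins. There is no depth.
- r.close_job(): hands the job in, once; it reports no verdict.
The state is a dict: "time_s": time; "joints": joint angles; "qd": joint speeds; "joint_torque": joint torques, N m; "tcp_pos": TCP position; "eef_rot": TCP orientation; "contact_force": force on the tool from outside, world axes, zero at the start; "moment": the same for the moment, N m; "gripper_width": finger opening in m.
Only numpy, scipy, OpenCV 4.12 (cv2) and the standard library are available. Lean on these libraries where they do the work, as an engineer would, in place of code of your own. Each camera call takes 0.05 s, during which the arm holds its last target.

TASK

Check the three lamp-arm elbow joints in the jig for play, working from the left pocket to the right one: with the fingers, rock each joint's arm first to the left and then to the right, each time until you feel its stop with about 5 N, never leaning on it with more than 12 N. When all three have been felt, lift the one loose joint out by its post, set it down upright inside the grey reject tray without dropping it, and let go; leave the two sound joints in their pockets and the other things on the bench where they are.

Things in the scene. Friction and masses are not known exactly. Their poses are not given: they have to be found in the camera images.
- jig: Fixed aluminium jig plate, 100 x 360 mm, 10 mm thick, with three shallow pockets in a row along its y axis (130 mm apart; rims 12 mm high above the 10 mm floor). Origin: centre of its underside. Its x points away from the robot (turned by at most 0.15 rad), its y to the robot's left. In the rules elbow_a is the loose joint, elbow_b and elbow_c the sound ones, in any order of pockets.
- post_left (a point): Grip point on the post of the joint in the left (+y) pocket, 59 mm above the pocket floor; axes as the jig's; true within 1 mm. Housing: grey block 80 (x) x 64 (y) x 22 mm, about 0.8 kg, standing on the floor; in its middle a round upright steel post, 26 mm diameter, top 76 mm above the floor, free to grip from 41 mm up with the fingers on its y sides. It lifts straight up.
- post_mid (a point): The same for the joint in the middle pocket. The three joints look alike; exactly one is loose, any of them.
- post_right (a point): The same for the joint in the right (-y) pocket.
- tip_left (a point): Push point of the left joint's arm as it stands at rest (within 2 mm); fixed to the jig, does not follow the arm. Arm: level square steel bar 12 x 12 mm, pointing along the jig's +x, pivoting about the post, from 21 to 85 mm from the post's axis. This point is on the bar's centre line, 70 mm from that axis, 43 mm above the bench. The end overhangs the jig by 35 mm, nothing beneath.
- tip_mid (a point): The same for the middle joint. Pushed sideways (left is the jig's +y), an arm moves freely (under 1 N) through its play, then meets a springy stop of about 2.5 N/mm. Play at this point: sound joint 1 mm to each side, loose joint 8 mm to each side. The housing itself may also shift 1 to 2 mm in its pocket.
- tip_right (a point): The same for the right joint. A press of 4 to 6 N feels the stop well (under 2 N does not count); more than 12 N strains the locking pin. Released, the spring gives back but the arm stays where it is within its play. (In the rules, seat is the give of the springy stop: 0.006 rad per N.)
- tray: Fixed shallow grey reject tray, empty, 170 (x) x 150 (y) mm outside, walls 4 mm thick and 20 mm high, floor 4 mm thick; left or right of the jig. Origin: centre of its underside. A joint stands in it in any direction; its arm passes above the wall. Bench clutter (bottle, jar, dish, brush, screwdriver, collar, cap) lies about the jig and tray; what is nearer than 80 mm to them is at most 35 mm high.

How it is judged:
By the outcome, as a careful person would: the job done as asked, in the order asked, and still so for the second after the job is handed in, with the robot touching nothing.
It also fails if it takes over 72 s, if anything falls off the work surface, if the arm or the gripper's body presses on something with over 40 N, if the wrist force passes 120 N, or if a joint passes its speed limit or range.

## Working session

There is one attempt and no reset: what is moved stays moved. The work goes in short steps, Python scripts to look and compute and a tool call to move; the robot and the scene stay as the last step left them, time stands still between calls to the robot, and variables do not carry over. Pictures are saved under pics/ and viewed, and the job is handed in when it is done.

Besides the shell and the picture viewer there is one more tool, called as name([rows], argument=value, ...), one row to a line, values as JSON. step_arm: Moves the arm, as the interface text tells. Its arguments: {"type":"object","properties":{"increments":{"type":"array","items":{"type":"array"}},"force":{"type":"number"}},"required":["increments"]}

```bash
mkdir -p pics
python3 - <<'E'
from plant import r
import cv2,numpy as np,pickle
d={}
for n in("top","side"):
    c=r.capture(n); d[n]=c
    cv2.imwrite(f"pics/{n}0.png",c["color"][:,:,::-1])
    print(n,c["intrinsics"],c["k1"],c["rvec"],c["tvec"])
pickle.dump(d,open("cap0.pkl","wb"))
print(r.get_state(),r.grip_depth)
E
```

```text
top [[525.923798     0.         318.38807076]
 [  0.         525.923798   241.02510043]
 [  0.           0.           1.        ]] -0.15674510196564007 [ 2.17455397 -2.15971992  0.13606895] [0.01001747 0.56737542 1.0067583 ]
side [[436.99785152   0.         324.37633311]
 [  0.         436.99785152 230.78255887]
 [  0.           0.           1.        ]] 0.031122325031913305 [ 0.22833101 -2.668186    1.52255839] [0.56283513 0.13744349 0.93400115]
{'time_s': 0.1, 'joints': array([-6.02123731e+01,  2.05882522e+01,  6.39851846e-01, -1.80795942e-02,
       -7.01353090e+01, -1.65069516e+01]), 'qd': array([ 0.0197886 , -0.06476037,  0.10694847,  0.06771968,  0.15598676,
       -0.02610527]), 'joint_torque': array([-5.44575414e-04, -5.84164882e+01,  2.93748808e+01,  7.01536372e+00,
        1.02016755e-02, -4.61206275e-05]), 'tcp_pos': array([ 0.15492778, -0.65649087,  0.19351123]), 'eef_rot': array([ 1.79914911e+02, -7.49034413e-03, -1.66725475e+02]), 'contact_force': array([ 1.24226266, -0.38927694, -0.47501662]), 'moment': array([ 0.02458621, -0.00646881, -0.01203883]), 'gripper_width': 0.08736785410350527} 0.0188
```

View pics/top0.png

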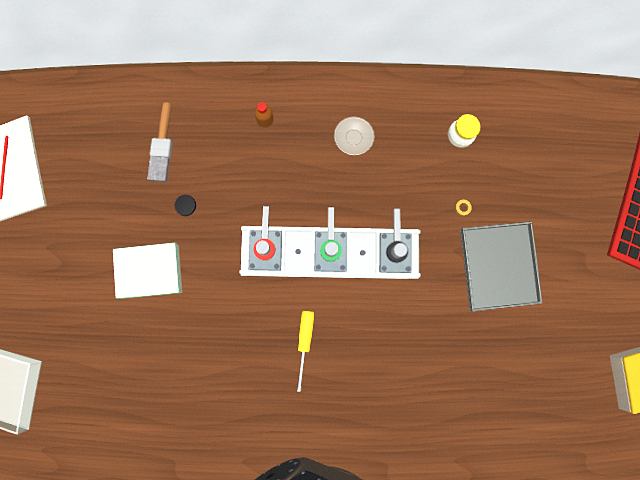

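View pics/side0.png

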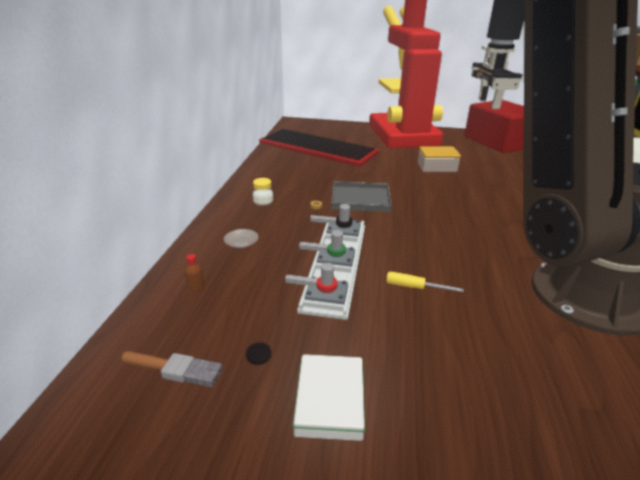

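```bash
cat > h.py <<'E'
import numpy as np,cv2,pickle
def load(f="cap0.pkl"): return pickle.load(open(f,"rb"))
def ray(c,uv):
    K=c["intrinsics"];d=np.array([c["k1"],0,0,0,0.])
    p=cv2.undistortPoints(np.array(uv,float).reshape(-1,1,2),K,d).reshape(-1,2)
    R=cv2.Rodrigues(c["rvec"])[0]
    o=-R.T@np.ravel(c["tvec"]); D=np.c_[p,np.ones(len(p))]@R
    return o,D
def onz(c,uv,z):
    o,D=ray(c,uv); return o+D*((z-o[2])/D[:,2])[:,None]
def proj(c,P):
    return cv2.projectPoints(np.array(P,float).reshape(-1,1,3),c["rvec"],c["tvec"],c["intrinsics"],np.array([c["k1"],0,0,0,0.]))[0].reshape(-1,2)
E
python3 - <<'E'
from h import *
d=load()
t=d["top"]["color"];s=d["side"]["color"]
cv2.imwrite("pics/top0c.png",cv2.resize(t[195:290,230:430,::-1],None,fx=4,fy=4,interpolation=cv2.INTER_CUBIC))
cv2.imwrite("pics/side0c.png",cv2.resize(s[170:325,260:420,::-1],None,fx=3.8,fy=3.8,interpolation=cv2.INTER_CUBIC))
cv2.imwrite("pics/top0t.png",cv2.resize(t[190:320,440:560,::-1],None,fx=4,fy=4,interpolation=cv2.INTER_CUBIC))
E
```

```text
(no output)
```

View pics/top0c.png

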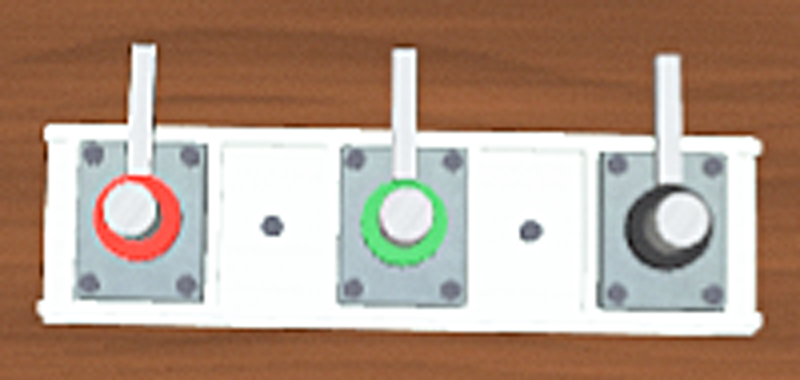

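View pics/side0c.png

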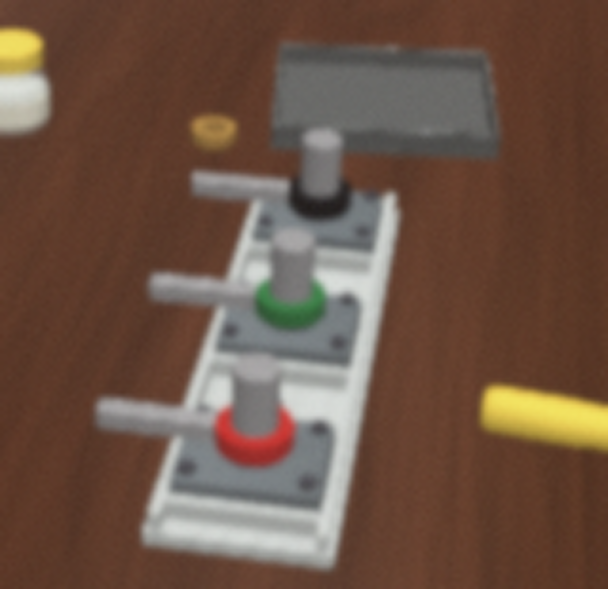

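View pics/top0t.png

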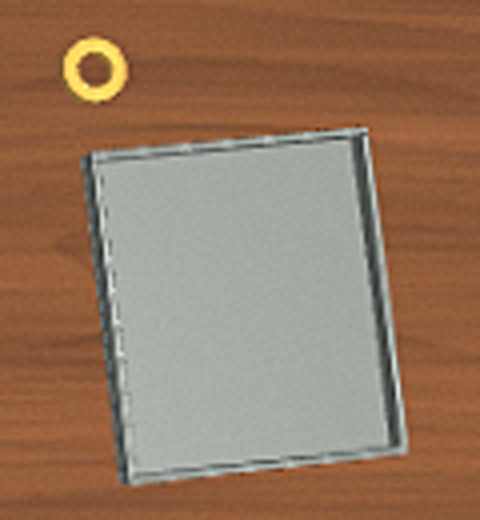

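Run:
```python
from h import *
np.set_printoptions(precision=4,suppress=True)
d=load();T=d["top"];S=d["side"]
def u(p,s=4,o=(230,195)): return (np.array(p,float)+.5)/s-.5+np.array(o)
j=onz(T,u([(46,127),(760,140),(760,332),(40,322)]),.022);print("jig",j,j.mean(0));
print([np.linalg.norm(j[i]-j[(i+1)%4]) for i in range(4)])
for a,b in((0,1),(3,2)): v=j[a]-j[b];print("yawdeg",np.degrees(np.arctan2(-v[0],v[1])))
tp=onz(T,u([(130,208),(406,215),(683,219)]),.086);print("posttops",tp)
h=[[(93,153),(190,155),(187,284),(89,283)],[(355,158),(453,160),(451,290),(352,289)],[(617,165),(712,166),(713,294),(617,294)]]
for q in h: print("housing",onz(T,u(q),.032).mean(0))
tips=onz(T,u([(144,44),(404,49),(667,56)]),.049);print("tips",tips)
base=onz(T,u([(140,172),(404,178),(669,184)]),.049);print("armbase",base)
v=tips-base;print("armdir",np.degrees(np.arctan2(v[:,1],v[:,0])))
# side: post tops & 2 view
sp=u([(258,366),(293,239),(323,138)],3.8,(260,170))
o1,D1=ray(T,u([(130,208),(406,215),(683,219)]));o2,D2=ray(S,sp)
for a,b in zip(D1,D2):
    k=np.linalg.lstsq(np.c_[a,-b],o2-o1,rcond=None)[0];print("tri",o1+k[0]*a,o2+k[1]*b)
tr=onz(T,u([(85,156),(366,130),(406,452),(126,484)],4,(440,190)),.020);print("tray",tr,tr.mean(0))
print([np.linalg.norm(tr[i]-tr[(i+1)%4]) for i in range(4)])
v=tr[0]-tr[3];print("trayyaw",np.degrees(np.arctan2(v[1],v[0])))
```

```text
jig [[ 0.5969  0.169   0.022 ]
 [ 0.5932 -0.1903  0.022 ]
 [ 0.4964 -0.1889  0.022 ]
 [ 0.4992  0.1698  0.022 ]] [ 0.5464 -0.0101  0.022 ]
[np.float64(0.3593836364785364), np.float64(0.09678573952080277), np.float64(0.3587895936085437), np.float64(0.09779918279455115)]
yawdeg -0.5981523585086476
yawdeg -0.43621587906417797
posttops [[ 0.5498  0.1198  0.086 ]
 [ 0.5475 -0.0095  0.086 ]
 [ 0.5465 -0.1399  0.086 ]]
housing [0.5502 0.1201 0.032 ]
housing [ 0.5484 -0.0098  0.032 ]
housing [ 0.5466 -0.1398  0.032 ]
tips [[ 0.6345  0.118   0.049 ]
 [ 0.633  -0.0095  0.049 ]
 [ 0.6308 -0.1392  0.049 ]]
armbase [[ 0.5713  0.1188  0.049 ]
 [ 0.5693 -0.0097  0.049 ]
 [ 0.5673 -0.1394  0.049 ]]
armdir [-0.6853  0.1891  0.1835]
tri [0.5497 0.1196 0.0872] [0.5465 0.1194 0.0869]
tri [ 0.5473 -0.0094  0.0877] [ 0.5458 -0.0095  0.0875]
tri [ 0.5463 -0.1396  0.0878] [ 0.5438 -0.1397  0.0876]
tray [[ 0.5963 -0.2762  0.02  ]
 [ 0.6115 -0.4274  0.02  ]
 [ 0.4451 -0.4433  0.02  ]
 [ 0.4303 -0.294   0.02  ]] [ 0.5208 -0.3602  0.02  ]
[np.float64(0.15194856101078646), np.float64(0.1671270067798647), np.float64(0.15001862575817254), np.float64(0.16699958198776793)]
trayyaw 6.118020259429219
```

step_arm([
  [[-0.02,0.02,0],[0,0,0.03],0.636],
  [[-0.05,0.052,0],[0,0,0.08],0.636],
  [[-0.08,0.083,0],[0,0,0.13],0.636],
  [[-0.11,0.114,0],[0,0,0.18],0.636],
  [[-0.14,0.145,0],[0,0,0.22],0.636],
  [[-0.17,0.176,0],[0,0,0.244],0.636],
  [[-0.2,0.207,0],[0,0,0.244],0.636],
  [[-0.23,0.238,0],[0,0,0.244],0.636],
  [[-0.26,0.268,0],[0,0,0.244],0.636],
  [[-0.29,0.298,0],[0,0,0.244],0.636],
], force=40)

```text
time_s: 1.1
tcp_pos: [0.3692, -0.2986, 0.1943]
eef_rot: [180.0, 0.0, 179.3]
contact_force: [0.7, -0.2, -0.0]
gripper_width: 0.0321
```

step_arm([
  [[-0.025,0.042,0],[0,0,0],0.636],
  [[-0.05,0.084,0],[0,0,0],0.636],
  [[-0.075,0.126,0],[0,0,0],0.636],
  [[-0.1,0.168,0],[0,0,0],0.636],
  [[-0.125,0.21,0],[0,0,0],0.636],
  [[-0.15,0.252,0],[0,0,0],0.636],
  [[-0.175,0.294,0],[0,0,0],0.636],
  [[-0.2,0.336,0],[0,0,0],0.636],
  [[-0.225,0.38,0],[0,0,0],0.636],
  [[-0.245,0.42,0.02],[0,0,0],0.636],
])

```text
time_s: 2.1
tcp_pos: [0.6215, 0.1193, 0.1764]
eef_rot: [179.9, 0.2, 179.3]
contact_force: [-0.3, -0.3, 0.2]
gripper_width: 0.0315
```

step_arm([
  [[0,0,0.02],[0,0,0],0.636],
  [[0,0,0.04],[0,0,0],0.636],
  [[0,0,0.06],[0,0,0],0.636],
  [[0,0,0.08],[0,0,0],0.636],
  [[0,0,0.08],[0,0,0],0.636],
  [[0,0,0.08],[0,0,0],0.636],
])

```text
time_s: 2.7
tcp_pos: [0.6189, 0.1166, 0.0944]
eef_rot: [-180.0, -0.0, 179.3]
contact_force: [0.5, 0.6, 0.7]
gripper_width: 0.0321
```

Run:
```python
from plant import r
from h import *
t=r.capture("top");s=r.capture("side")
a=cv2.resize(t["color"][180:290,220:340,::-1],(480,440),interpolation=cv2.INTER_CUBIC)
b=cv2.resize(s["color"][220:330,260:330,::-1],(280,440),interpolation=cv2.INTER_CUBIC)
cv2.imwrite("pics/s1.png",np.hstack([a,b]))
print(r.get_state()["tcp_pos"],r.get_state()["contact_force"])
```

```text
[0.61968434 0.11690219 0.09559622] [ 0.34558536 -0.31263364  0.40406701]
```

View pics/s1.png

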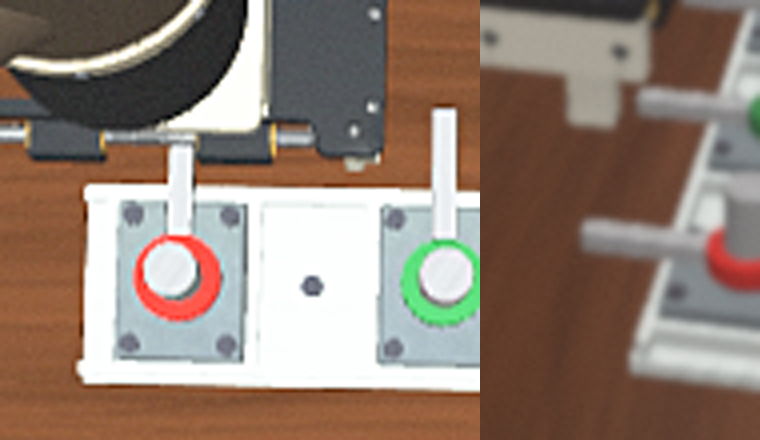

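The jaws straddle the left arm (bar at crop x≈180, between the two carriages at ≈65 and ≈235). Next I lower them.

step_arm([
  [[0,0.0015,0.015],[0,0,0],0.636],
  [[0,0.0015,0.03],[0,0,0],0.636],
  [[0,0.0015,0.045],[0,0,0],0.636],
  [[0,0.0015,0.06],[0,0,0],0.636],
  [[0,0.0015,0.065],[0,0,0],0.636],
  [[0,0.0015,0.065],[0,0,0],0.636],
  [[0,0.0015,0.065],[0,0,0],0.636],
])

```text
time_s: 3.5
tcp_pos: [0.6197, 0.1185, 0.0305]
eef_rot: [180.0, 0.1, 179.3]
contact_force: [0.3, 0.3, 0.1]
gripper_width: 0.0318
```

step_arm([
  [[0,0.002,0],[0,0,0],0.636],
  [[0,0.004,0],[0,0,0],0.636],
  [[0,0.006,0],[0,0,0],0.636],
  [[0,0.0075,0],[0,0,0],0.636],
  [[0,0.0085,0],[0,0,0],0.636],
  [[0,0.0095,0],[0,0,0],0.636],
  [[0,0.0105,0],[0,0,0],0.636],
  [[0,0.0105,0],[0,0,0],0.636],
])

```text
time_s: 4.3
tcp_pos: [0.6191, 0.1288, 0.0293]
eef_rot: [-180.0, -0.0, 179.3]
contact_force: [-0.6, 0.9, 0.3]
gripper_width: 0.0318
```

step_arm([
  [[0,0.0005,0],[0,0,0],0.636],
  [[0,0.001,0],[0,0,0],0.636],
  [[0,0.001,0],[0,0,0],0.636],
])

```text
time_s: 4.6
tcp_pos: [0.6191, 0.1297, 0.0293]
eef_rot: [-180.0, -0.0, 179.3]
contact_force: [0.1, -0.0, -0.0]
gripper_width: 0.0319
```

step_arm([
  [[0,0.0005,0],[0,0,0],0.636],
  [[0,0.001,0],[0,0,0],0.636],
  [[0,0.001,0],[0,0,0],0.636],
])

```text
time_s: 4.9
tcp_pos: [0.6191, 0.1308, 0.0294]
eef_rot: [180.0, 0.0, 179.3]
contact_force: [-0.9, 0.6, -0.1]
gripper_width: 0.032
```

step_arm([
  [[0,0.0005,0],[0,0,0],0.636],
  [[0,0.001,0],[0,0,0],0.636],
  [[0,0.001,0],[0,0,0],0.636],
])

```text
time_s: 5.2
tcp_pos: [0.6191, 0.1317, 0.0294]
eef_rot: [-180.0, 0.0, 179.3]
contact_force: [0.7, -0.4, 0.1]
gripper_width: 0.0318
```

step_arm([
  [[0,0.0005,0],[0,0,0],0.636],
  [[0,0.001,0],[0,0,0],0.636],
  [[0,0.0015,0],[0,0,0],0.636],
  [[0,0.0015,0],[0,0,0],0.636],
])

```text
time_s: 5.6
tcp_pos: [0.6191, 0.1333, 0.0294]
eef_rot: [180.0, 0.0, 179.3]
contact_force: [-0.3, -0.4, -1.0]
gripper_width: 0.0318
```

step_arm([
  [[0,0.0005,0],[0,0,0],0.636],
  [[0,0.001,0],[0,0,0],0.636],
  [[0,0.0015,0],[0,0,0],0.636],
  [[0,0.0015,0],[0,0,0],0.636],
])

```text
time_s: 6.0
tcp_pos: [0.6192, 0.1347, 0.0294]
eef_rot: [180.0, 0.0, 179.3]
contact_force: [0.3, 0.8, -0.2]
gripper_width: 0.0318
```

Run:
```python
from plant import r
from h import *
t=r.capture("top");s=r.capture("side")
a=cv2.resize(t["color"][180:290,220:340,::-1],(480,440),interpolation=cv2.INTER_CUBIC)
b=cv2.resize(s["color"][220:330,260:330,::-1],(280,440),interpolation=cv2.INTER_CUBIC)
cv2.imwrite("pics/s2.png",np.hstack([a,b]))
```

```text
(no output)
```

View pics/s2.png

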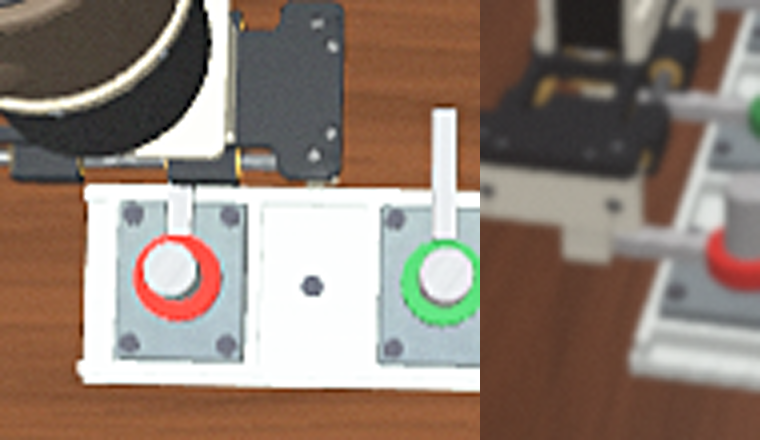

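Run:
```python
from plant import r
from h import *
t=r.capture("top")["color"];t0=load()["top"]["color"]
for v in (228,231,234):
    print(v,t0[v,258:276].mean(1).astype(int),t[v,258:276].mean(1).astype(int))
a=np.hstack([cv2.resize(x[190:270,235:285,::-1],None,fx=7,fy=7,interpolation=cv2.INTER_CUBIC) for x in(t0,t)])
cv2.imwrite("pics/s3.png",a)
print(r.get_state())
```

```text
228 [255 255 255 255 239 239 238 237 238 247 193 255 255 255 255 255 255 255] [255 255 255 255 241 241 242 241 244 253 199 255 255 255 255 255 255 255]
231 [187 184 190 114 254 243 239 237 238 255 123 174 173 174 176 173 173 163] [185 191 192 117 254 243 240 237 241 255 123 177 177 177 177 175 174 162]
234 [200 201 197 177 254 241 238 236 240 237 162 202 197 196 197 195 203 133] [199 199 199 176 254 242 239 237 241 237 168 201 199 197 194 199 206 134]
{'time_s': 6.15, 'joints': array([ 2.98912539e+01,  2.50029390e+01, -1.60430142e+01, -1.40116072e-04,
       -4.89577296e+01, -1.20591685e+02]), 'qd': array([-0.05505799, -0.05422479, -0.03253238, -0.03849986, -0.02830687,
        0.02310635]), 'joint_torque': array([ 1.75649364e-02, -5.82252789e+01,  2.34256661e+01,  5.54405317e+00,
       -8.69825715e-02, -6.46672288e-04]), 'tcp_pos': array([0.61913846, 0.13466599, 0.02935088]), 'eef_rot': array([-1.79998217e+02, -3.22399088e-03,  1.79299477e+02]), 'contact_force': array([-0.2105446 , -0.6529639 ,  0.45263289]), 'moment': array([-0.03549643, -0.01089508, -0.01430149]), 'gripper_width': 0.03179494532249692}
```

View pics/s3.png

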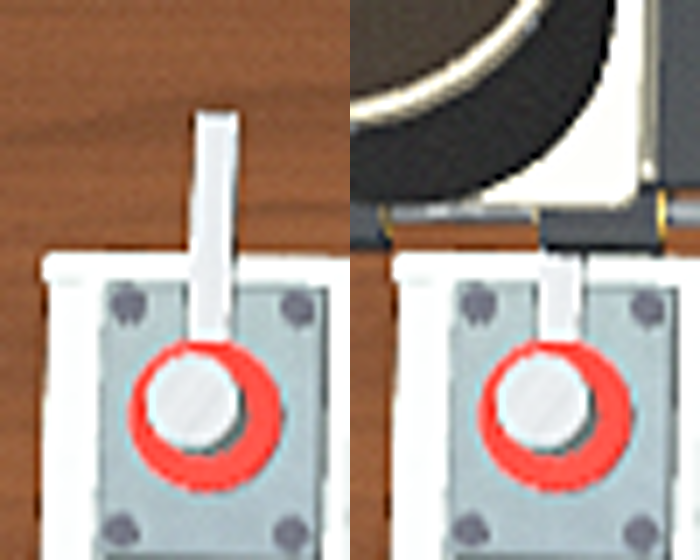

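Run:
```python
from plant import r
from h import *
T=r.capture("top");S=r.capture("side")
st=r.get_state();x,y,z=st["tcp_pos"];print(st["tcp_pos"])
im=S["color"][:,:,::-1].copy()
b=cv2.resize(im[215:305,260:350],None,fx=6.5,fy=6.5,interpolation=cv2.INTER_CUBIC)
def P(p): 
    q=(proj(S,[p])[0]-[260,215]+.5)*6.5-.5; return tuple(int(v) for v in q)
for yy in(.016,.037,-.016,-.037):
  for xx in(-.0095,.0095): cv2.circle(b,P((x+xx,y+yy,z)),3,(0,0,255) if yy>0 else (255,0,0),-1)
cv2.circle(b,P((.635,.118,.049)),3,(0,255,0),-1)
cv2.imwrite("pics/s4.png",b)
```

```text
[0.61915791 0.13467497 0.02934943]
```

View pics/s4.png

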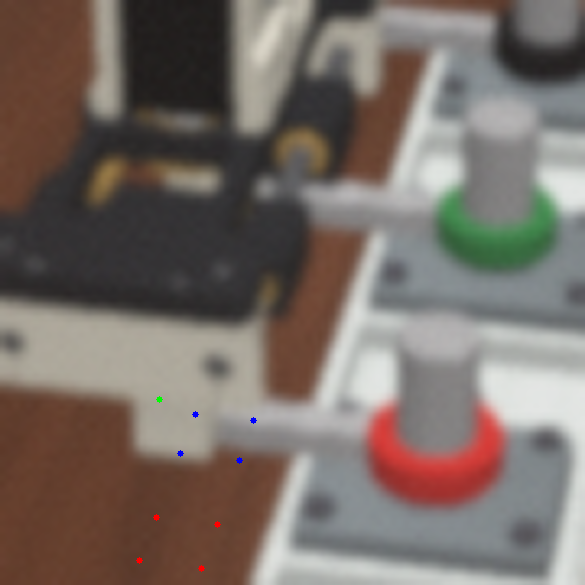

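Run:
```python
from plant import r
from h import *
S=load()["side"]
uv=(np.array([(212,462),(135,456)])+.5)/6.5-.5+[260,215]
o,D=ray(S,uv);print("cam",o)
for i,x in((0,.6096),(1,.6286)):
  for dx in(-.005,0,.005):
    print(o+D[i]*((x+dx-o[0])/D[i,0]))
for yy in(.1,.13,.15,.17): print([ (o+d*((yy-o[1])/d[1])).round(4) for d in D])
```

```text
cam [0.45133598 0.81505685 0.58310412]
[0.6046    0.1767755 0.0738553]
[0.6096     0.15595257 0.05724185]
[0.6146     0.13512963 0.0406284 ]
[0.6236     0.19083046 0.08402388]
[0.6286     0.17271215 0.06953796]
[0.6336     0.15459385 0.05505205]
[array([0.623 , 0.1   , 0.0126]), array([0.6487, 0.1   , 0.0114])]
[array([0.6158, 0.13  , 0.0365]), array([0.6404, 0.13  , 0.0354])]
[array([0.611 , 0.15  , 0.0525]), array([0.6349, 0.15  , 0.0514])]
[array([0.6062, 0.17  , 0.0684]), array([0.6293, 0.17  , 0.0674])]
```

Run:
```python
from plant import r
from h import *
T=r.capture("top");S=r.capture("side")
cv2.imwrite("pics/s5.png",cv2.resize(S["color"][60:320,100:400,::-1],None,fx=2.2,fy=2.2,interpolation=cv2.INTER_CUBIC))
cv2.imwrite("pics/s6.png",cv2.resize(T["color"][100:300,150:400,::-1],None,fx=2.8,fy=2.8,interpolation=cv2.INTER_CUBIC))
```

```text
(no output)
```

View pics/s5.png

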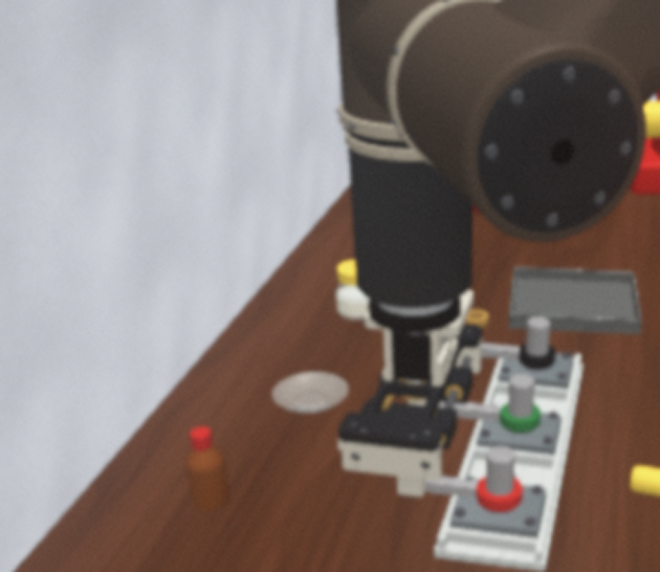

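View pics/s6.png

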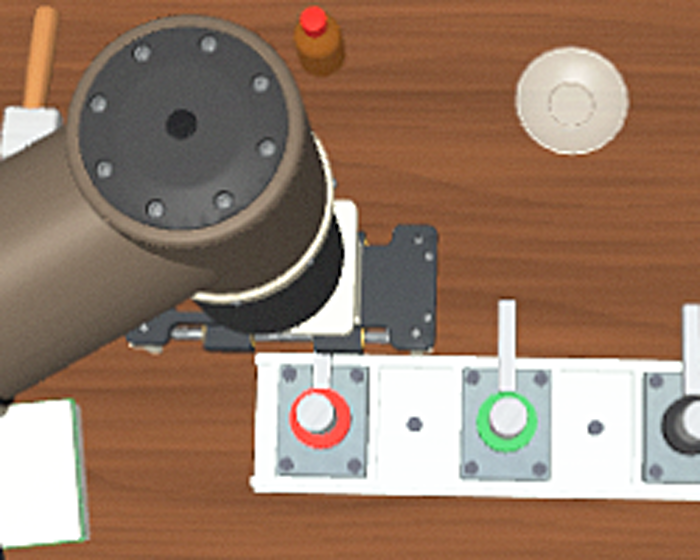

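Run:
```python
from h import *
T=load()["top"]
np.set_printoptions(precision=4,suppress=True)
uv=np.array([(130,345),(430,350),(437,225),(205,345),(255,345),(315,345),(365,345)])/2.8+[150,100]
for z in(.1,.13,.16): print(z,onz(T,uv,z)[:,:2].tolist())
S=load()["side"]
# body lower-left edge in side s5: leg (397..425,492), bracket bottom (342,465),(440,475)
uv=np.array([(398,491),(425,494),(342,466),(441,477),(340,437),(435,447)])/2.2+[100,60]
for y in(.2,.215,.231): 
  o,D=ray(S,uv); print(y,(o+D*((y-o[1])/D[:,1])[:,None]))
```

```text
0.1 [[0.5912618380963274, 0.2423788982209955], [0.5892031608461717, 0.04223852154069774], [0.6738819168944831, 0.03840335821032367], [0.5915439020438292, 0.19188821640155312], [0.591746726240511, 0.15845743786930105], [0.5920055807536403, 0.11851684006061015], [0.5922341900650044, 0.08533467721979585]]
0.13 [[0.5868114850181099, 0.2356030179703772], [0.5848168096135291, 0.041684769348589355], [0.6668630030939707, 0.03796883671899991], [0.5870847799304417, 0.1866820318477901], [0.5872812985622692, 0.1542905767572822], [0.5875321055941459, 0.11559168498722885], [0.5877536077118779, 0.08344111641978638]]
0.16 [[0.5823611319398924, 0.22882713771975888], [0.5804304583808866, 0.04113101715648097], [0.6598440892934584, 0.03753431522767614], [0.5826256578170541, 0.181475847294027], [0.5828158708840274, 0.1501237156452634], [0.5830586304346516, 0.11266652991384757], [0.5832730253587515, 0.08154755561977692]]
0.2 [[0.6199 0.2    0.095 ]
 [0.5971 0.2    0.0952]
 [0.6664 0.2    0.1142]
 [0.5836 0.2    0.1143]
 [0.6663 0.2    0.1429]
 [0.5882 0.2    0.1433]]
0.215 [[0.6158 0.215  0.1069]
 [0.5936 0.215  0.1071]
 [0.6612 0.215  0.1256]
 [0.5804 0.215  0.1258]
 [0.6611 0.215  0.1537]
 [0.5849 0.215  0.154 ]]
0.231 [[0.6114 0.231  0.1196]
 [0.5898 0.231  0.1198]
 [0.6556 0.231  0.1378]
 [0.5769 0.231  0.138 ]
 [0.6555 0.231  0.1651]
 [0.5813 0.231  0.1655]]
```

step_arm([
  [[0,-0.008,0],[0,0,0],0.636],
  [[0,-0.0162,0],[0,0,0],0.636],
  [[0,-0.0162,0.005],[0,0,0],0.636],
  [[0,-0.0162,0.01],[0,0,0],0.636],
  [[0,-0.0162,0.015],[0,0,0],0.636],
  [[0,-0.0162,0.015],[0,0,0],0.636],
])

```text
time_s: 6.95
tcp_pos: [0.6183, 0.1183, 0.0132]
eef_rot: [-180.0, -0.1, 179.3]
contact_force: [-0.4, 0.5, 0.3]
gripper_width: 0.0319
```

Run:
```python
from plant import r
from h import *
S=r.capture("side")
st=r.get_state();x,y,z=st["tcp_pos"];print(st["tcp_pos"],st["contact_force"],st["joints"])
im=S["color"][:,:,::-1].copy()
b=cv2.resize(im[205:305,260:350],None,fx=6,fy=6,interpolation=cv2.INTER_CUBIC)
def P(p): 
    q=(proj(S,[p])[0]-[260,205]+.5)*6-.5; return tuple(int(v) for v in q)
for yy in(.016,.037,-.016,-.037):
  for xx in(-.0095,.0095): cv2.circle(b,P((x+xx,y+yy,z)),2,(0,0,255) if yy>0 else (255,0,0),-1)
cv2.imwrite("pics/s7.png",b)
```

```text
[0.61857168 0.11841698 0.01363122] [-0.46101423  1.14579183 -0.42479465] [ 2.85664319e+01  2.57909014e+01 -1.72801693e+01 -2.73046432e-03
 -4.70005467e+01 -1.19258651e+02]
```

View pics/s7.png

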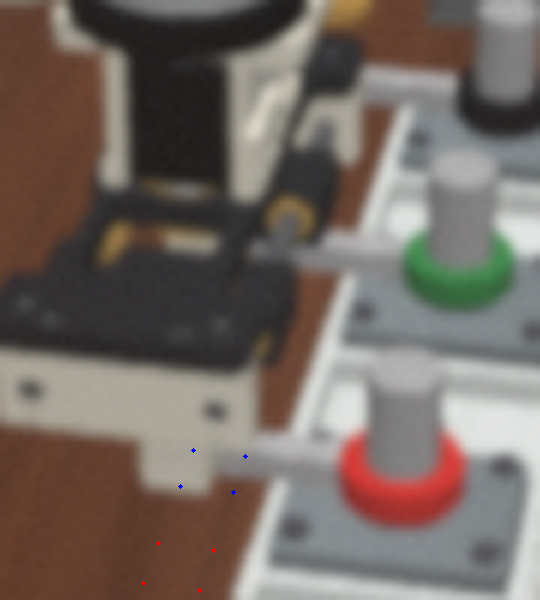

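Run:
```python
from h import *
S=load()["side"]
np.set_printoptions(precision=4,suppress=True)
uv=(np.array([(143,489),(209,495),(176,492)])+.5)/6-.5+[260,205]
o,D=ray(S,uv)
for y in(.13,.145,.155,.165,.175): print(y,(o+D*((y-o[1])/D[:,1])[:,None])[:,[0,2]].tolist())
```

```text
0.13 [[0.6340819181309272, 0.03284517237971951], [0.6112889417985223, 0.03355846748573155], [0.6226655824021822, 0.03320169557841446]]
0.145 [[0.6300805143670718, 0.04489363848037542], [0.6077866128869436, 0.04559131528167504], [0.6189141506465574, 0.045242355249575206]]
0.155 [[0.6274129118578348, 0.05292594921414606], [0.605451726945891, 0.053613213812304106], [0.6164131961428075, 0.05326946169701585]]
0.165 [[0.6247453093485978, 0.060958259947916704], [0.6031168410048385, 0.06163511234293306], [0.6139122416390577, 0.06129656814445639]]
0.175 [[0.6220777068393609, 0.06899057068168724], [0.6007819550637861, 0.06965701087356202], [0.6114112871353078, 0.06932367459189692]]
```

step_arm([
  [[0,0,0.002],[0,0,0],0.636],
  [[0,0,0.004],[0,0,0],0.636],
  [[0,0,0.006],[0,0,0],0.636],
  [[0,0,0.006],[0,0,0],0.636],
])

```text
time_s: 7.4
tcp_pos: [0.6188, 0.1185, 0.0081]
eef_rot: [-180.0, -0.0, 179.3]
contact_force: [0.8, -0.0, 0.2]
gripper_width: 0.032
```

step_arm([
  [[0,0,0.001],[0,0,0],0.636],
  [[0,0,0.002],[0,0,0],0.636],
  [[0,0,0.003],[0,0,0],0.636],
  [[0,0,0.003],[0,0,0],0.636],
])

```text
time_s: 7.8
tcp_pos: [0.6189, 0.1185, 0.0053]
eef_rot: [-180.0, -0.0, 179.3]
contact_force: [-0.1, 0.7, -0.0]
gripper_width: 0.0319
```

step_arm([
  [[0,0,0.001],[0,0,0],0.636],
  [[0,0,0.002],[0,0,0],0.636],
  [[0,0,0.003],[0,0,0],0.636],
  [[0,0,0.003],[0,0,0],0.636],
])

```text
time_s: 8.2
tcp_pos: [0.6188, 0.1184, 0.0022]
eef_rot: [-180.0, -0.0, 179.3]
contact_force: [-1.2, 0.5, -0.6]
gripper_width: 0.0323
```

Run:
```python
from plant import r
from h import *
S=r.capture("side");T=r.capture("top")
st=r.get_state();print(st["tcp_pos"],st["contact_force"])
b=cv2.resize(S["color"][205:305,260:350,::-1],None,fx=5,fy=5,interpolation=cv2.INTER_CUBIC)
a=cv2.resize(T["color"][190:270,235:285,::-1],(312,500),interpolation=cv2.INTER_CUBIC)
cv2.imwrite("pics/s8.png",np.hstack([b,a]))
```

```text
[0.61894976 0.1184992  0.00234752] [ 0.52128673 -0.38507304 -0.378428  ]
```

View pics/s8.png

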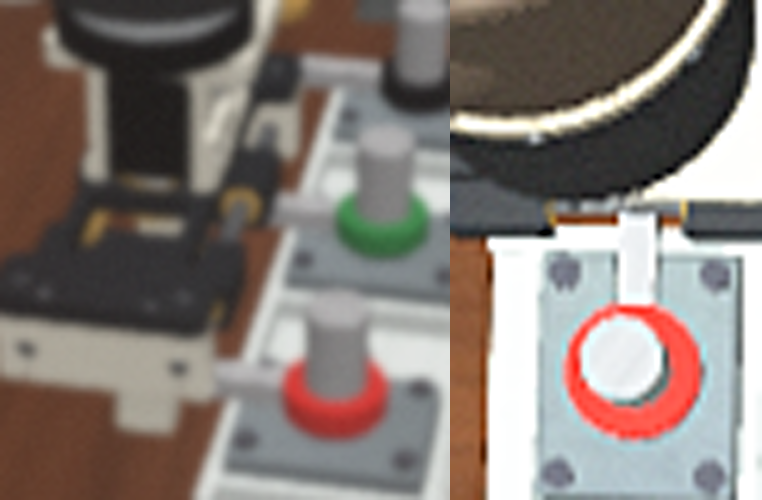

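step_arm([
  [[0,0,0.001],[0,0,0],0.636],
  [[0,0,0.002],[0,0,0],0.636],
  [[0,0,0.0025],[0,0,0],0.636],
])

```text
time_s: 8.6
tcp_pos: [0.6189, 0.1185, -0.0003]
eef_rot: [-180.0, -0.0, 179.3]
contact_force: [0.2, -0.3, -0.1]
gripper_width: 0.032
```

step_arm([
  [[0,0,0.0005],[0,0,0],0.636],
  [[0,0,0.001],[0,0,0],0.636],
])

```text
time_s: 8.8
tcp_pos: [0.619, 0.1185, -0.0012]
eef_rot: [-180.0, -0.0, 179.3]
contact_force: [-0.1, 0.3, 0.2]
gripper_width: 0.0315
```

step_arm([
  [[0,0,0.001],[0,0,0],0.636],
  [[0,0,0.002],[0,0,0],0.636],
  [[0,0,0.003],[0,0,0],0.636],
  [[0,0.003,0.003],[0,0,0],0.636],
  [[0,0.006,0.003],[0,0,0],0.636],
  [[0,0.008,0.003],[0,0,0],0.636],
  [[0,0.009,0.003],[0,0,0],0.636],
  [[0,0.01,0.003],[0,0,0],0.636],
  [[0,0.01,0.003],[0,0,0],0.636],
])

```text
time_s: 9.7
tcp_pos: [0.6191, 0.1286, -0.0041]
eef_rot: [-180.0, 0.0, 179.3]
contact_force: [-0.1, 0.5, -0.3]
gripper_width: 0.0324
```

step_arm([
  [[0,0.0005,0],[0,0,0],0.636],
  [[0,0.001,0],[0,0,0],0.636],
  [[0,0.001,0],[0,0,0],0.636],
])

```text
time_s: 10.0
tcp_pos: [0.6192, 0.1295, -0.0041]
eef_rot: [-180.0, 0.0, 179.3]
contact_force: [0.3, -0.4, -0.4]
gripper_width: 0.0321
```

step_arm([
  [[0,0.0005,0],[0,0,0],0.636],
  [[0,0.001,0],[0,0,0],0.636],
  [[0,0.001,0],[0,0,0],0.636],
])

```text
time_s: 10.3
tcp_pos: [0.6192, 0.1305, -0.0041]
eef_rot: [-180.0, 0.0, 179.3]
contact_force: [0.8, -1.3, -0.2]
gripper_width: 0.0323
```

step_arm([
  [[0,0.0005,0],[0,0,0],0.636],
  [[0,0.001,0],[0,0,0],0.636],
  [[0,0.001,0],[0,0,0],0.636],
])

```text
time_s: 10.6
tcp_pos: [0.6192, 0.1314, -0.0041]
eef_rot: [-180.0, -0.0, 179.3]
contact_force: [0.6, -2.9, 0.1]
gripper_width: 0.0318
```

Run:
```python
from plant import r
from h import *
S=r.capture("side");T=r.capture("top")
st=r.get_state();print(st["tcp_pos"],st["contact_force"])
b=cv2.resize(S["color"][205:305,260:350,::-1],None,fx=5,fy=5,interpolation=cv2.INTER_CUBIC)
a=cv2.resize(T["color"][190:270,235:285,::-1],(312,500),interpolation=cv2.INTER_CUBIC)
cv2.imwrite("pics/s9.png",np.hstack([b,a]))
t0=load()["top"]["color"]
for v in (228,231,234):
    print(v,t0[v,258:276].mean(1).astype(int),T["color"][v,258:276].mean(1).astype(int))
```

```text
[ 0.61918032  0.13142489 -0.00409647] [ 0.97193048 -2.59284588 -0.25816378]
228 [255 255 255 255 239 239 238 237 238 247 193 255 255 255 255 255 255 255] [255 255 255 252 240 241 247 218  89  23  70  66  64  68  68  69  65  69]
231 [187 184 190 114 254 243 239 237 238 255 123 174 173 174 176 173 173 163] [185 188 182 255 241 241 240 244 255  75 189 183 182 178 181 182 180 168]
234 [200 201 197 177 254 241 238 236 240 237 162 202 197 196 197 195 203 133] [198 206 194 255 242 241 238 243 255  84 207 203 200 201 195 202 210 117]
```

View pics/s9.png

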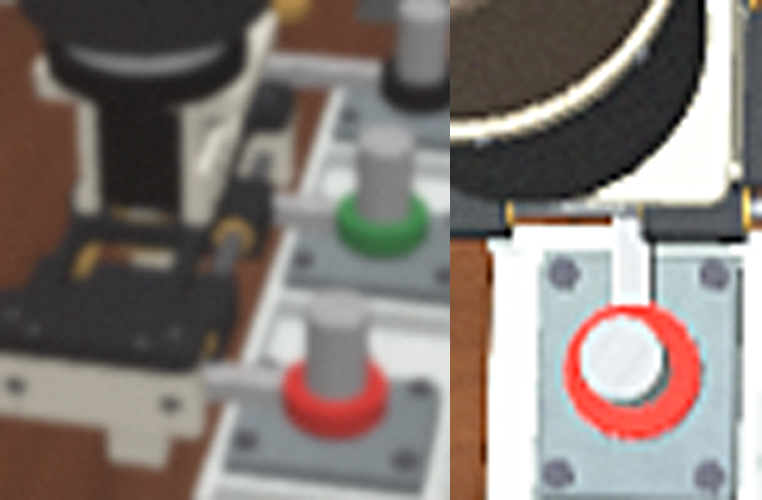

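The z readout is evidently low by about 33 mm: it reads below 0 with no bench contact, and the arm only moves now. The stop is starting to be felt.

step_arm([
  [[0,0.0005,0],[0,0,0],0.636],
  [[0,0.001,0],[0,0,0],0.636],
  [[0,0.001,0],[0,0,0],0.636],
])

```text
time_s: 11.0
tcp_pos: [0.6191, 0.1325, -0.0041]
eef_rot: [-180.0, 0.0, 179.3]
contact_force: [0.9, -3.1, -0.1]
gripper_width: 0.032
```

step_arm([
  [[0,0.0005,0],[0,0,0],0.636],
  [[0,0.0005,0],[0,0,0],0.636],
])

```text
time_s: 11.2
tcp_pos: [0.6191, 0.1329, -0.0041]
eef_rot: [-180.0, -0.0, 179.3]
contact_force: [1.8, -3.7, 0.9]
gripper_width: 0.0318
```

step_arm([
  [[0,0.0005,0],[0,0,0],0.636],
  [[0,0.0005,0],[0,0,0],0.636],
])

```text
time_s: 11.4
tcp_pos: [0.6191, 0.1333, -0.0041]
eef_rot: [-180.0, -0.0, 179.3]
contact_force: [2.1, -4.6, -0.1]
gripper_width: 0.032
```

step_arm([
  [[0,0.0004,0],[0,0,0],0.636],
  [[0,0.0004,0],[0,0,0],0.636],
])

```text
time_s: 11.6
tcp_pos: [0.6192, 0.1336, -0.0041]
eef_rot: [-180.0, -0.0, 179.3]
contact_force: [1.9, -5.0, 0.4]
gripper_width: 0.0316
```

step_arm([
  [[0,-0.004,0],[0,0,0],0.636],
  [[0,-0.01,0],[0,0,0],0.636],
  [[0,-0.016,0],[0,0,0],0.636],
  [[0,-0.02,0],[0,0,0],0.636],
  [[0,-0.022,0],[0,0,0],0.636],
  [[0,-0.0235,0],[0,0,0],0.636],
  [[0,-0.0235,0],[0,0,0],0.636],
])

```text
time_s: 12.3
tcp_pos: [0.6189, 0.1103, -0.0041]
eef_rot: [180.0, 0.0, 179.3]
contact_force: [-0.4, 0.4, -0.2]
gripper_width: 0.032
```

step_arm([
  [[0,-0.0005,0],[0,0,0],0.636],
  [[0,-0.001,0],[0,0,0],0.636],
  [[0,-0.001,0],[0,0,0],0.636],
])

```text
time_s: 12.6
tcp_pos: [0.619, 0.1096, -0.0041]
eef_rot: [180.0, 0.0, 179.3]
contact_force: [0.7, 1.0, -0.3]
gripper_width: 0.032
```

step_arm([
  [[0,-0.0005,0],[0,0,0],0.636],
  [[0,-0.001,0],[0,0,0],0.636],
  [[0,-0.001,0],[0,0,0],0.636],
])

```text
time_s: 12.9
tcp_pos: [0.619, 0.1087, -0.004]
eef_rot: [180.0, 0.0, 179.3]
contact_force: [0.9, 1.3, -0.1]
gripper_width: 0.0319
```

step_arm([
  [[0,-0.0005,0],[0,0,0],0.636],
  [[0,-0.001,0],[0,0,0],0.636],
  [[0,-0.001,0],[0,0,0],0.636],
])

```text
time_s: 13.2
tcp_pos: [0.619, 0.1075, -0.0041]
eef_rot: [180.0, 0.0, 179.3]
contact_force: [1.7, 2.4, -0.3]
gripper_width: 0.0316
```

step_arm([
  [[0,-0.0005,0],[0,0,0],0.636],
  [[0,-0.001,0],[0,0,0],0.636],
  [[0,-0.001,0],[0,0,0],0.636],
])

```text
time_s: 13.5
tcp_pos: [0.619, 0.1065, -0.0041]
eef_rot: [180.0, 0.0, 179.3]
contact_force: [0.4, 2.2, -0.4]
gripper_width: 0.0321
```

step_arm([
  [[0,-0.0005,0],[0,0,0],0.636],
  [[0,-0.001,0],[0,0,0],0.636],
  [[0,-0.001,0],[0,0,0],0.636],
])

```text
time_s: 13.8
tcp_pos: [0.619, 0.1056, -0.0041]
eef_rot: [180.0, 0.0, 179.3]
contact_force: [0.3, 4.1, -1.0]
gripper_width: 0.032
```

step_arm([
  [[0,-0.0005,0],[0,0,0],0.636],
  [[0,-0.001,0],[0,0,0],0.636],
  [[0,-0.001,0],[0,0,0],0.636],
])

```text
time_s: 14.1
tcp_pos: [0.619, 0.1048, -0.004]
eef_rot: [180.0, 0.0, 179.3]
contact_force: [-0.0, 5.9, 0.3]
gripper_width: 0.0318
```

step_arm([
  [[0,0.01,0],[0,0,0],0.636],
  [[0,0.01,-0.025],[0,0,0],0.636],
  [[0,0.005,-0.04],[0,0,0],0.636],
  [[0,-0.035,-0.04],[0,0,0],0.636],
  [[0,-0.075,-0.04],[0,0,0],0.636],
  [[0,-0.11,-0.04],[0,0,0],0.636],
  [[0,-0.115,-0.04],[0,0,0],0.636],
  [[0,-0.115,-0.04],[0,0,0],0.636],
])

```text
time_s: 14.9
tcp_pos: [0.6169, -0.0122, 0.0361]
eef_rot: [-180.0, -0.0, 179.2]
contact_force: [-0.5, 0.6, -0.7]
gripper_width: 0.0319
```

step_arm([
  [[0,0,0.01],[0,0,0],0.636],
  [[0,0,0.025],[0,0,0],0.636],
  [[0,0,0.037],[0,0,0],0.636],
  [[0,0,0.04],[0,0,0],0.636],
  [[0,0,0.04],[0,0,0],0.636],
])

```text
time_s: 15.4
tcp_pos: [0.6168, -0.0101, -0.0051]
eef_rot: [-180.0, -0.1, 179.4]
contact_force: [-0.5, -0.4, 1.0]
gripper_width: 0.032
```

Rock the middle joint left.

step_arm([
  [[0,0.003,0],[0,0,0],0.636],
  [[0,0.006,0],[0,0,0],0.636],
  [[0,0.008,0],[0,0,0],0.636],
  [[0,0.009,0],[0,0,0],0.636],
  [[0,0.01,0],[0,0,0],0.636],
  [[0,0.011,0],[0,0,0],0.636],
  [[0,0.012,0],[0,0,0],0.636],
  [[0,0.012,0],[0,0,0],0.636],
])

```text
time_s: 16.2
tcp_pos: [0.6176, 0.0014, -0.0041]
eef_rot: [-180.0, 0.0, 179.3]
contact_force: [-0.3, 0.3, 0.4]
gripper_width: 0.0318
```

step_arm([
  [[0,0.0005,0],[0,0,0],0.636],
  [[0,0.001,0],[0,0,0],0.636],
  [[0,0.001,0],[0,0,0],0.636],
])

```text
time_s: 16.5
tcp_pos: [0.6176, 0.0024, -0.0041]
eef_rot: [-180.0, 0.0, 179.3]
contact_force: [-0.5, -0.5, 0.4]
gripper_width: 0.0321
```

step_arm([
  [[0,0.0005,0],[0,0,0],0.636],
  [[0,0.001,0],[0,0,0],0.636],
  [[0,0.001,0],[0,0,0],0.636],
])

```text
time_s: 16.8
tcp_pos: [0.6175, 0.0034, -0.0041]
eef_rot: [-180.0, -0.0, 179.3]
contact_force: [-0.1, 0.2, 0.2]
gripper_width: 0.0323
```

step_arm([
  [[0,0.0005,0],[0,0,0],0.636],
  [[0,0.001,0],[0,0,0],0.636],
  [[0,0.001,0],[0,0,0],0.636],
])

```text
time_s: 17.1
tcp_pos: [0.6176, 0.0045, -0.0042]
eef_rot: [-180.0, -0.0, 179.3]
contact_force: [0.6, 0.0, 0.9]
gripper_width: 0.0324
```

step_arm([
  [[0,0.0005,0],[0,0,0],0.636],
  [[0,0.001,0],[0,0,0],0.636],
  [[0,0.001,0],[0,0,0],0.636],
])

```text
time_s: 17.4
tcp_pos: [0.6176, 0.0055, -0.0041]
eef_rot: [-180.0, -0.0, 179.3]
contact_force: [0.8, -0.5, 0.4]
gripper_width: 0.0318
```

step_arm([
  [[0,0.0005,0],[0,0,0],0.636],
  [[0,0.001,0],[0,0,0],0.636],
  [[0,0.001,0],[0,0,0],0.636],
])

```text
time_s: 17.7
tcp_pos: [0.6176, 0.0065, -0.0041]
eef_rot: [180.0, -0.0, 179.3]
contact_force: [-0.0, 0.0, -0.2]
gripper_width: 0.032
```

step_arm([
  [[0,0.0005,0],[0,0,0],0.636],
  [[0,0.001,0],[0,0,0],0.636],
  [[0,0.001,0],[0,0,0],0.636],
])

```text
time_s: 18.0
tcp_pos: [0.6176, 0.0073, -0.0041]
eef_rot: [-180.0, -0.0, 179.3]
contact_force: [0.8, -1.0, 0.6]
gripper_width: 0.0316
```

step_arm([
  [[0,0.0005,0],[0,0,0],0.636],
  [[0,0.001,0],[0,0,0],0.636],
  [[0,0.001,0],[0,0,0],0.636],
])

```text
time_s: 18.3
tcp_pos: [0.6176, 0.0084, -0.0041]
eef_rot: [-180.0, -0.0, 179.3]
contact_force: [0.5, -1.7, 0.5]
gripper_width: 0.0319
```

step_arm([
  [[0,0.0005,0],[0,0,0],0.636],
  [[0,0.001,0],[0,0,0],0.636],
  [[0,0.001,0],[0,0,0],0.636],
])

```text
time_s: 18.6
tcp_pos: [0.6175, 0.0093, -0.0042]
eef_rot: [-180.0, -0.0, 179.3]
contact_force: [1.3, -3.9, 0.6]
gripper_width: 0.0316
```

step_arm([
  [[0,0.0005,0],[0,0,0],0.636],
  [[0,0.001,0],[0,0,0],0.636],
  [[0,0.001,0],[0,0,0],0.636],
])

```text
time_s: 18.9
tcp_pos: [0.6175, 0.0101, -0.0042]
eef_rot: [-180.0, -0.0, 179.3]
contact_force: [0.3, -3.7, 0.8]
gripper_width: 0.032
```

step_arm([
  [[0,0.0005,0],[0,0,0],0.636],
  [[0,0.0005,0],[0,0,0],0.636],
])

```text
time_s: 19.1
tcp_pos: [0.6175, 0.0106, -0.0042]
eef_rot: [-180.0, -0.0, 179.3]
contact_force: [1.0, -4.9, 0.0]
gripper_width: 0.0322
```

step_arm([
  [[0,0.0004,0],[0,0,0],0.636],
  [[0,0.0004,0],[0,0,0],0.636],
])

```text
time_s: 19.3
tcp_pos: [0.6175, 0.0108, -0.0042]
eef_rot: [-180.0, -0.0, 179.3]
contact_force: [0.3, -6.0, -0.1]
gripper_width: 0.0318
```

step_arm([
  [[0,-0.005,0],[0,0,0],0.636],
  [[0,-0.012,0],[0,0,0],0.636],
  [[0,-0.018,0],[0,0,0],0.636],
  [[0,-0.022,0],[0,0,0],0.636],
  [[0,-0.024,0],[0,0,0],0.636],
  [[0,-0.026,0],[0,0,0],0.636],
  [[0,-0.028,0],[0,0,0],0.636],
  [[0,-0.029,0],[0,0,0],0.636],
  [[0,-0.03,0],[0,0,0],0.636],
  [[0,-0.03,0],[0,0,0],0.636],
])

```text
time_s: 20.3
tcp_pos: [0.6172, -0.0187, -0.0041]
eef_rot: [-180.0, -0.0, 179.3]
contact_force: [-0.4, 0.8, -0.3]
gripper_width: 0.032
```

step_arm([
  [[0,-0.001,0],[0,0,0],0.636],
  [[0,-0.002,0],[0,0,0],0.636],
  [[0,-0.003,0],[0,0,0],0.636],
  [[0,-0.003,0],[0,0,0],0.636],
])

```text
time_s: 20.7
tcp_pos: [0.6173, -0.0218, -0.0041]
eef_rot: [180.0, 0.0, 179.3]
contact_force: [0.5, 0.1, -0.8]
gripper_width: 0.0319
```

step_arm([
  [[0,-0.001,0],[0,0,0],0.636],
  [[0,-0.002,0],[0,0,0],0.636],
  [[0,-0.002,0],[0,0,0],0.636],
])

```text
time_s: 21.0
tcp_pos: [0.6172, -0.0238, -0.0041]
eef_rot: [180.0, 0.0, 179.3]
contact_force: [0.6, 0.7, 0.3]
gripper_width: 0.032
```

step_arm([
  [[0,-0.0005,0],[0,0,0],0.636],
  [[0,-0.001,0],[0,0,0],0.636],
  [[0,-0.001,0],[0,0,0],0.636],
])

```text
time_s: 21.3
tcp_pos: [0.6172, -0.0247, -0.0041]
eef_rot: [-180.0, -0.0, 179.3]
contact_force: [0.2, 0.9, 0.7]
gripper_width: 0.032
```

step_arm([
  [[0,-0.0005,0],[0,0,0],0.636],
  [[0,-0.001,0],[0,0,0],0.636],
  [[0,-0.001,0],[0,0,0],0.636],
])

```text
time_s: 21.6
tcp_pos: [0.6172, -0.0257, -0.0041]
eef_rot: [180.0, 0.0, 179.3]
contact_force: [0.8, -0.2, 0.7]
gripper_width: 0.0321
```

step_arm([
  [[0,-0.0005,0],[0,0,0],0.636],
  [[0,-0.001,0],[0,0,0],0.636],
  [[0,-0.001,0],[0,0,0],0.636],
])

```text
time_s: 21.9
tcp_pos: [0.6172, -0.0268, -0.0041]
eef_rot: [-180.0, -0.0, 179.3]
contact_force: [0.8, 0.2, 0.8]
gripper_width: 0.032
```

step_arm([
  [[0,-0.0005,0],[0,0,0],0.636],
  [[0,-0.001,0],[0,0,0],0.636],
  [[0,-0.001,0],[0,0,0],0.636],
])

```text
time_s: 22.2
tcp_pos: [0.6172, -0.0276, -0.0041]
eef_rot: [180.0, 0.0, 179.3]
contact_force: [-0.6, 1.3, 0.1]
gripper_width: 0.0317
```

step_arm([
  [[0,-0.0005,0],[0,0,0],0.636],
  [[0,-0.001,0],[0,0,0],0.636],
  [[0,-0.001,0],[0,0,0],0.636],
])

```text
time_s: 22.5
tcp_pos: [0.6171, -0.0287, -0.0042]
eef_rot: [180.0, -0.0, 179.3]
contact_force: [0.1, 1.6, -0.8]
gripper_width: 0.0317
```

step_arm([
  [[0,-0.0005,0],[0,0,0],0.636],
  [[0,-0.001,0],[0,0,0],0.636],
  [[0,-0.001,0],[0,0,0],0.636],
])

```text
time_s: 22.8
tcp_pos: [0.6171, -0.0298, -0.0042]
eef_rot: [-180.0, -0.0, 179.3]
contact_force: [-0.2, 1.9, -0.3]
gripper_width: 0.032
```

step_arm([
  [[0,-0.0005,0],[0,0,0],0.636],
  [[0,-0.001,0],[0,0,0],0.636],
  [[0,-0.001,0],[0,0,0],0.636],
])

```text
time_s: 23.1
tcp_pos: [0.6171, -0.0306, -0.0042]
eef_rot: [180.0, -0.0, 179.3]
contact_force: [-0.6, 2.0, 0.5]
gripper_width: 0.0322
```

step_arm([
  [[0,-0.0005,0],[0,0,0],0.636],
  [[0,-0.001,0],[0,0,0],0.636],
  [[0,-0.001,0],[0,0,0],0.636],
])

```text
time_s: 23.4
tcp_pos: [0.6171, -0.0315, -0.0042]
eef_rot: [180.0, -0.0, 179.3]
contact_force: [-1.1, 5.0, -1.4]
gripper_width: 0.032
```

step_arm([
  [[0,-0.0005,0],[0,0,0],0.636],
  [[0,-0.0007,0],[0,0,0],0.636],
  [[0,-0.0007,0],[0,0,0],0.636],
])

```text
time_s: 23.7
tcp_pos: [0.6172, -0.032, -0.0042]
eef_rot: [180.0, 0.0, 179.3]
contact_force: [-1.1, 5.9, 0.3]
gripper_width: 0.0319
```

step_arm([
  [[0,0.01,0],[0,0,0],0.636],
  [[0,0.01,-0.025],[0,0,0],0.636],
  [[0,0.005,-0.04],[0,0,0],0.636],
  [[0,-0.035,-0.04],[0,0,0],0.636],
  [[0,-0.075,-0.04],[0,0,0],0.636],
  [[0,-0.103,-0.04],[0,0,0],0.636],
  [[0,-0.1077,-0.04],[0,0,0],0.636],
  [[0,-0.1077,-0.04],[0,0,0],0.636],
])

```text
time_s: 24.5
tcp_pos: [0.6154, -0.1411, 0.0357]
eef_rot: [-180.0, -0.0, 179.2]
contact_force: [0.6, 0.5, -0.5]
gripper_width: 0.0318
```

step_arm([
  [[0,0,0.01],[0,0,0],0.636],
  [[0,0,0.025],[0,0,0],0.636],
  [[0,0,0.037],[0,0,0],0.636],
  [[0,0,0.04],[0,0,0],0.636],
  [[0,0,0.04],[0,0,0],0.636],
])

```text
time_s: 25.0
tcp_pos: [0.6153, -0.1395, -0.0051]
eef_rot: [-180.0, -0.1, 179.4]
contact_force: [-0.0, -0.4, -0.1]
gripper_width: 0.0317
```

step_arm([
  [[0,0.003,0],[0,0,0],0.636],
  [[0,0.006,0],[0,0,0],0.636],
  [[0,0.008,0],[0,0,0],0.636],
  [[0,0.009,0],[0,0,0],0.636],
  [[0,0.01,0],[0,0,0],0.636],
  [[0,0.011,0],[0,0,0],0.636],
  [[0,0.011,0],[0,0,0],0.636],
])

```text
time_s: 25.7
tcp_pos: [0.6161, -0.1292, -0.0039]
eef_rot: [-180.0, 0.0, 179.3]
contact_force: [0.9, -0.9, 0.7]
gripper_width: 0.0322
```

step_arm([
  [[0,0.0005,0],[0,0,0],0.636],
  [[0,0.001,0],[0,0,0],0.636],
  [[0,0.001,0],[0,0,0],0.636],
])

```text
time_s: 26.0
tcp_pos: [0.6162, -0.1283, -0.004]
eef_rot: [-180.0, 0.0, 179.3]
contact_force: [0.8, -2.1, 1.1]
gripper_width: 0.0321
```

step_arm([
  [[0,0.0005,0],[0,0,0],0.636],
  [[0,0.001,0],[0,0,0],0.636],
  [[0,0.001,0],[0,0,0],0.636],
])

```text
time_s: 26.3
tcp_pos: [0.6162, -0.1272, -0.004]
eef_rot: [-180.0, 0.0, 179.3]
contact_force: [1.1, -2.7, 0.6]
gripper_width: 0.0319
```

step_arm([
  [[0,0.0005,0],[0,0,0],0.636],
  [[0,0.0007,0],[0,0,0],0.636],
  [[0,0.0007,0],[0,0,0],0.636],
])

```text
time_s: 26.6
tcp_pos: [0.6162, -0.1266, -0.004]
eef_rot: [-180.0, 0.0, 179.3]
contact_force: [1.7, -4.3, 2.0]
gripper_width: 0.0317
```

step_arm([
  [[0,0.0005,0],[0,0,0],0.636],
  [[0,0.0005,0],[0,0,0],0.636],
])

```text
time_s: 26.8
tcp_pos: [0.6162, -0.1262, -0.004]
eef_rot: [-180.0, 0.0, 179.3]
contact_force: [1.7, -5.9, 1.0]
gripper_width: 0.0319
```

step_arm([
  [[0,0.0003,0],[0,0,0],0.636],
  [[0,0.0003,0],[0,0,0],0.636],
])

```text
time_s: 27.0
tcp_pos: [0.6162, -0.1259, -0.004]
eef_rot: [-180.0, 0.0, 179.3]
contact_force: [1.7, -6.2, 0.7]
gripper_width: 0.0321
```

Left felt at about 6 N. Now right; expected contact is near −0.149.

step_arm([
  [[0,-0.005,0],[0,0,0],0.636],
  [[0,-0.011,0],[0,0,0],0.636],
  [[0,-0.016,0],[0,0,0],0.636],
  [[0,-0.02,0],[0,0,0],0.636],
  [[0,-0.022,0],[0,0,0],0.636],
  [[0,-0.0235,0],[0,0,0],0.636],
  [[0,-0.0235,0],[0,0,0],0.636],
])

```text
time_s: 27.7
tcp_pos: [0.6156, -0.1492, -0.0042]
eef_rot: [180.0, -0.0, 179.3]
contact_force: [-0.4, 0.3, 0.7]
gripper_width: 0.0318
```

step_arm([
  [[0,-0.0005,0],[0,0,0],0.636],
  [[0,-0.001,0],[0,0,0],0.636],
  [[0,-0.001,0],[0,0,0],0.636],
])

```text
time_s: 28.0
tcp_pos: [0.6157, -0.15, -0.0041]
eef_rot: [180.0, 0.0, 179.3]
contact_force: [-1.0, 0.8, -0.1]
gripper_width: 0.032
```

step_arm([
  [[0,-0.0005,0],[0,0,0],0.636],
  [[0,-0.001,0],[0,0,0],0.636],
  [[0,-0.001,0],[0,0,0],0.636],
])

```text
time_s: 28.3
tcp_pos: [0.6158, -0.151, -0.0041]
eef_rot: [180.0, 0.0, 179.3]
contact_force: [0.0, 1.5, 1.0]
gripper_width: 0.032
```

step_arm([
  [[0,-0.0005,0],[0,0,0],0.636],
  [[0,-0.001,0],[0,0,0],0.636],
  [[0,-0.001,0],[0,0,0],0.636],
])

```text
time_s: 28.6
tcp_pos: [0.6158, -0.152, -0.0041]
eef_rot: [180.0, 0.0, 179.3]
contact_force: [1.1, 1.5, -0.4]
gripper_width: 0.0316
```

step_arm([
  [[0,-0.0005,0],[0,0,0],0.636],
  [[0,-0.001,0],[0,0,0],0.636],
  [[0,-0.001,0],[0,0,0],0.636],
])

```text
time_s: 28.9
tcp_pos: [0.6157, -0.1531, -0.0041]
eef_rot: [180.0, 0.0, 179.3]
contact_force: [0.6, 2.3, -0.1]
gripper_width: 0.0316
```

step_arm([
  [[0,-0.0005,0],[0,0,0],0.636],
  [[0,-0.001,0],[0,0,0],0.636],
  [[0,-0.001,0],[0,0,0],0.636],
])

```text
time_s: 29.2
tcp_pos: [0.6158, -0.154, -0.0041]
eef_rot: [180.0, 0.0, 179.3]
contact_force: [0.1, 2.8, -0.1]
gripper_width: 0.0321
```

step_arm([
  [[0,-0.0005,0],[0,0,0],0.636],
  [[0,-0.001,0],[0,0,0],0.636],
  [[0,-0.001,0],[0,0,0],0.636],
])

```text
time_s: 29.5
tcp_pos: [0.6158, -0.1549, -0.0041]
eef_rot: [180.0, 0.0, 179.3]
contact_force: [1.1, 5.6, -0.6]
gripper_width: 0.0319
```

step_arm([
  [[0,-0.0004,0],[0,0,0],0.636],
  [[0,-0.0004,0],[0,0,0],0.636],
])

```text
time_s: 29.7
tcp_pos: [0.6158, -0.1552, -0.0041]
eef_rot: [180.0, 0.0, 179.3]
contact_force: [1.5, 5.2, 0.7]
gripper_width: 0.0319
```

All three are felt. The left and right joints have small play; the middle one has about 8 mm each way, so it is loose. The grasp needs the true finger height, so I'll centre here and touch the bench lightly with the fingertips to measure the z offset.

step_arm([
  [[0,0.008,0],[0,0,0],0.636],
  [[0,0.0135,0],[0,0,0],0.636],
  [[-0.003,0.0135,0.006],[0,0,0],0.636],
  [[-0.003,0.0135,0.012],[0,0,0],0.636],
  [[-0.003,0.0135,0.017],[0,0,0],0.636],
  [[-0.003,0.0135,0.017],[0,0,0],0.636],
])

```text
time_s: 30.3
tcp_pos: [0.6178, -0.1422, -0.0225]
eef_rot: [-180.0, -0.1, 179.3]
contact_force: [0.4, -0.4, 0.1]
gripper_width: 0.0319
```

Run:
```python
from plant import r
from h import *
S=r.capture("side");T=r.capture("top")
st=r.get_state();print(st["tcp_pos"],st["contact_force"])
b=cv2.resize(S["color"][160:290,270:370,::-1],None,fx=4,fy=4,interpolation=cv2.INTER_CUBIC)
a=cv2.resize(T["color"][190:290,310:430,::-1],None,fx=3.2,fy=3.2,interpolation=cv2.INTER_CUBIC)
a=cv2.copyMakeBorder(a,0,b.shape[0]-a.shape[0],0,0,cv2.BORDER_CONSTANT)
cv2.imwrite("pics/s10.png",np.hstack([b,a]))
```

```text
[ 0.61850397 -0.14224859 -0.02153485] [ 0.57416746 -0.01378257  0.01956224]
```

View pics/s10.png

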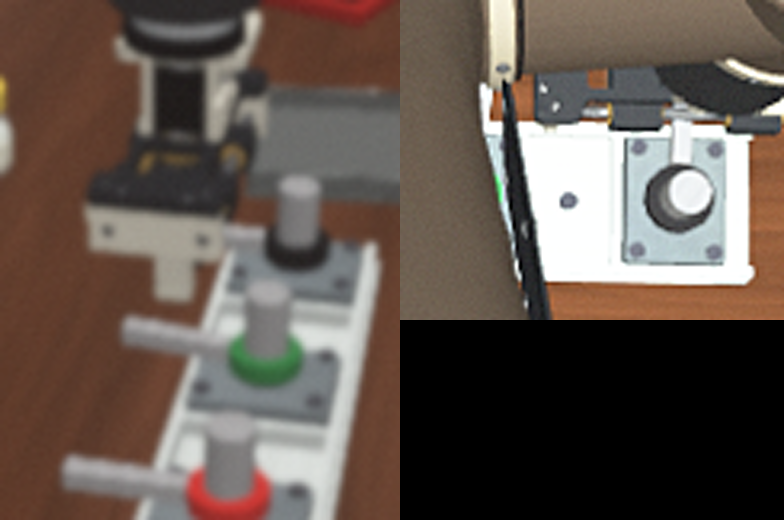

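step_arm([
  [[0,0,0.001],[0,0,0],0.636],
  [[0,0,0.002],[0,0,0],0.636],
  [[0,0,0.003],[0,0,0],0.636],
  [[0,0,0.003],[0,0,0],0.636],
])

```text
time_s: 30.8
tcp_pos: [0.6187, -0.142, -0.0242]
eef_rot: [180.0, -0.0, 179.3]
contact_force: [-0.2, -0.5, -0.5]
gripper_width: 0.0318
```

step_arm([
  [[0,0,0.001],[0,0,0],0.636],
  [[0,0,0.002],[0,0,0],0.636],
  [[0,0,0.002],[0,0,0],0.636],
])

```text
time_s: 31.1
tcp_pos: [0.6187, -0.142, -0.0263]
eef_rot: [180.0, -0.0, 179.3]
contact_force: [-0.4, -0.2, 0.1]
gripper_width: 0.0318
```

step_arm([
  [[0,0,0.001],[0,0,0],0.636],
  [[0,0,0.002],[0,0,0],0.636],
  [[0,0,0.002],[0,0,0],0.636],
])

```text
time_s: 31.4
tcp_pos: [0.6187, -0.142, -0.0283]
eef_rot: [180.0, -0.0, 179.3]
contact_force: [-0.1, -0.8, 0.4]
gripper_width: 0.032
```

step_arm([
  [[0,0,0.001],[0,0,0],0.636],
  [[0,0,0.0015],[0,0,0],0.636],
])

```text
time_s: 31.6
tcp_pos: [0.6188, -0.142, -0.0297]
eef_rot: [180.0, 0.0, 179.3]
contact_force: [0.1, -0.7, -0.9]
gripper_width: 0.0321
```

step_arm([
  [[0,0,0.001],[0,0,0],0.636],
  [[0,0,0.0015],[0,0,0],0.636],
])

```text
time_s: 31.8
tcp_pos: [0.6187, -0.142, -0.0313]
eef_rot: [180.0, -0.0, 179.3]
contact_force: [0.2, 0.1, 0.6]
gripper_width: 0.0322
```

step_arm([
  [[0,0,0.001],[0,0,0],0.636],
  [[0,0,0.0015],[0,0,0],0.636],
])

```text
time_s: 32.0
tcp_pos: [0.6189, -0.142, -0.0319]
eef_rot: [-180.0, 0.0, 179.3]
contact_force: [-4.3, 1.0, 11.0]
gripper_width: 0.0318
```

step_arm([
  [[0,0,0.001],[0,0,0],0.636],
  [[0,0,0.0015],[0,0,0],0.636],
])

```text
time_s: 32.2
tcp_pos: [0.6189, -0.142, -0.032]
eef_rot: [-180.0, 0.0, 179.3]
contact_force: [-7.7, 3.7, 22.9]
gripper_width: 0.0319
```

step_arm([
  [[0,0,-0.01],[0,0,0],0.636],
  [[0,0,-0.045],[0,0,0],0.636],
  [[0,0,-0.09],[0,0,0],0.4],
  [[0.005,0.02,-0.12],[0,0,0],0.2],
  [[0.02,0.05,-0.125],[0,0,0],0],
  [[0.04,0.08,-0.125],[0,0,0],0],
  [[0.06,0.115,-0.125],[0,0,0],0],
  [[0.0726,0.131,-0.125],[0,0,0],0],
  [[0.0726,0.131,-0.125],[0,0,0],0],
  [[0.0726,0.131,-0.125],[0,0,0],0],
])

```text
time_s: 33.2
tcp_pos: [0.548, -0.0097, 0.0914]
eef_rot: [180.0, 0.1, 179.4]
contact_force: [-0.3, -0.3, -0.2]
gripper_width: 0.0865
```

Run:
```python
from plant import r
from h import *
S=r.capture("side");T=r.capture("top")
st=r.get_state();print(st["tcp_pos"],st["contact_force"],st["time_s"],st["gripper_width"])
b=cv2.resize(S["color"][160:310,260:380,::-1],None,fx=3.4,fy=3.4,interpolation=cv2.INTER_CUBIC)
a=cv2.resize(T["color"][190:310,230:350,::-1],None,fx=3.2,fy=3.2,interpolation=cv2.INTER_CUBIC)
a=cv2.copyMakeBorder(a,0,b.shape[0]-a.shape[0],0,0,cv2.BORDER_CONSTANT)
cv2.imwrite("pics/s11.png",np.hstack([b,a]))
```

```text
[ 0.54825348 -0.01044552  0.09099812] [0.38709347 0.37469014 0.15532782] 33.3 0.0871995414042649
```

View pics/s11.png

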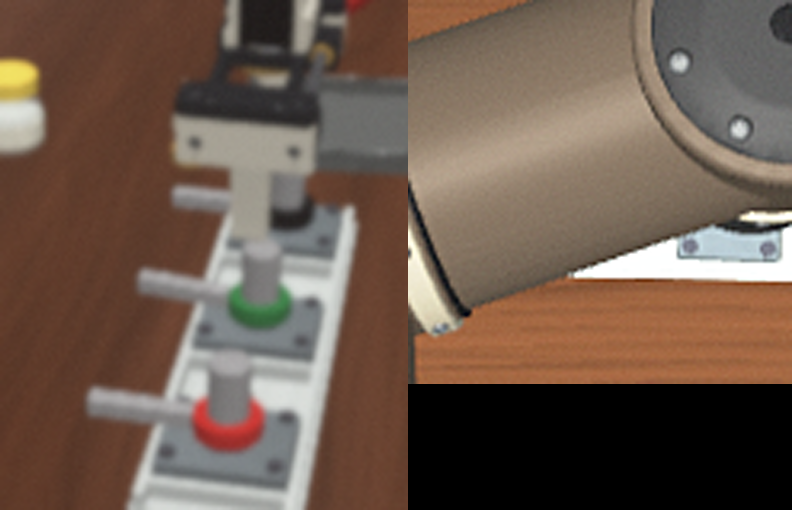

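step_arm([
  [[0,0,0.02],[0,0,0],0],
  [[0,0,0.04],[0,0,0],0],
  [[0,0,0.055],[0,0,0],0],
  [[0,0,0.065],[0,0,0],0],
  [[0,0,0.07],[0,0,0],0],
  [[0,0,0.07],[0,0,0],0],
])

```text
time_s: 33.9
tcp_pos: [0.5477, -0.0106, 0.0203]
eef_rot: [-180.0, -0.1, 179.3]
contact_force: [0.0, 0.3, -0.4]
gripper_width: 0.0877
```

step_arm([
  [[0,0,0],[0,0,0],0.5],
  [[0,0,0],[0,0,0],0.64],
  [[0,0,0],[0,0,0],0.8],
  [[0,0,0],[0,0,0],0.8],
  [[0,0,0],[0,0,0],0.8],
  [[0,0,0],[0,0,0],0.8],
], force=40)

```text
time_s: 34.5
tcp_pos: [0.5478, -0.0101, 0.021]
eef_rot: [180.0, 0.0, 179.3]
contact_force: [0.4, 0.2, 0.3]
gripper_width: 0.0452
```

step_arm([
  [[0,0,0],[0,0,0],0.85],
  [[0,0,0],[0,0,0],0.85],
  [[0,0,0],[0,0,0],0.85],
  [[0,0,0],[0,0,0],0.85],
  [[0,0,0],[0,0,0],0.85],
])

```text
time_s: 35.0
tcp_pos: [0.5478, -0.01, 0.0209]
eef_rot: [180.0, -0.0, 179.3]
contact_force: [-0.1, 3.5, 0.2]
gripper_width: 0.0255
```

step_arm([
  [[0,0,0],[0,0,0],1],
  [[0,0,0],[0,0,0],1],
  [[0,0,-0.003],[0,0,0],1],
  [[0,0,-0.006],[0,0,0],1],
  [[0,0,-0.01],[0,0,0],1],
  [[0,0,-0.015],[0,0,0],1],
], force=50)

```text
time_s: 35.6
tcp_pos: [0.547, -0.0105, 0.0357]
eef_rot: [-180.0, -0.1, 179.3]
contact_force: [-0.4, -0.0, -7.2]
gripper_width: 0.025
```

step_arm([
  [[0,0,-0.01],[0,0,0],1],
  [[0,0,-0.02],[0,0,0],1],
  [[0,0,-0.03],[0,0,0],1],
  [[0,0,-0.045],[0,0,0],1],
  [[0,0,-0.06],[0,0,0],1],
  [[0,0,-0.075],[0,0,0],1],
  [[0,0,-0.08],[0,0,0],1],
  [[0,0,-0.08],[0,0,0],1],
])

```text
time_s: 36.4
tcp_pos: [0.5483, -0.01, 0.117]
eef_rot: [180.0, 0.1, 179.3]
contact_force: [0.5, 0.2, -7.6]
gripper_width: 0.0251
```

step_arm([
  [[0,0,-0.01],[0,0,0],1],
  [[0,-0.01,-0.015],[0,0,0],1],
  [[0.002,-0.03,-0.015],[0,0,0],1],
  [[0.004,-0.06,-0.015],[0,0,0],1],
  [[0.006,-0.09,-0.015],[0,0,0],1],
  [[0.008,-0.12,-0.015],[0,0,0],1],
  [[0.01,-0.15,-0.015],[0,0,0],1],
  [[0.012,-0.18,-0.015],[0,0,0],1],
  [[0.014,-0.21,-0.015],[0,0,0],1],
  [[0.016,-0.24,-0.015],[0,0,0],1],
])

```text
time_s: 37.4
tcp_pos: [0.5281, -0.2516, 0.1307]
eef_rot: [180.0, -0.1, 179.3]
contact_force: [1.0, 0.5, -8.4]
gripper_width: 0.0251
```

step_arm([
  [[0.002,-0.03,0],[0,0,0],1],
  [[0.004,-0.06,0],[0,0,0],1],
  [[0.006,-0.085,0],[0,0,0],1],
  [[0.0067,-0.1,0],[0,0,0],1],
  [[0.0067,-0.108,0],[0,0,0],1],
  [[0.0067,-0.1105,0],[0,0,0],1],
  [[0.0067,-0.1105,0],[0,0,0],1],
  [[0.0067,-0.1105,0],[0,0,0],1],
])

```text
time_s: 38.2
tcp_pos: [0.521, -0.3595, 0.1309]
eef_rot: [180.0, -0.0, 179.3]
contact_force: [0.1, -0.1, -7.7]
gripper_width: 0.0252
```

Run:
```python
from plant import r
from h import *
S=r.capture("side");T=r.capture("top")
st=r.get_state();print(st["tcp_pos"],st["contact_force"],st["time_s"],st["gripper_width"])
b=cv2.resize(S["color"][100:310,250:420,::-1],None,fx=2.4,fy=2.4,interpolation=cv2.INTER_CUBIC)
a=cv2.resize(T["color"][190:330,430:570,::-1],None,fx=2.6,fy=2.6,interpolation=cv2.INTER_CUBIC)
a=cv2.copyMakeBorder(a,0,b.shape[0]-a.shape[0],0,0,cv2.BORDER_CONSTANT)
cv2.imwrite("pics/s12.png",np.hstack([b,a]))
```

```text
[ 0.52106849 -0.35949443  0.131051  ] [-0.2620865   0.46836984 -6.86238414] 38.3 0.025130633751017855
```

View pics/s12.png

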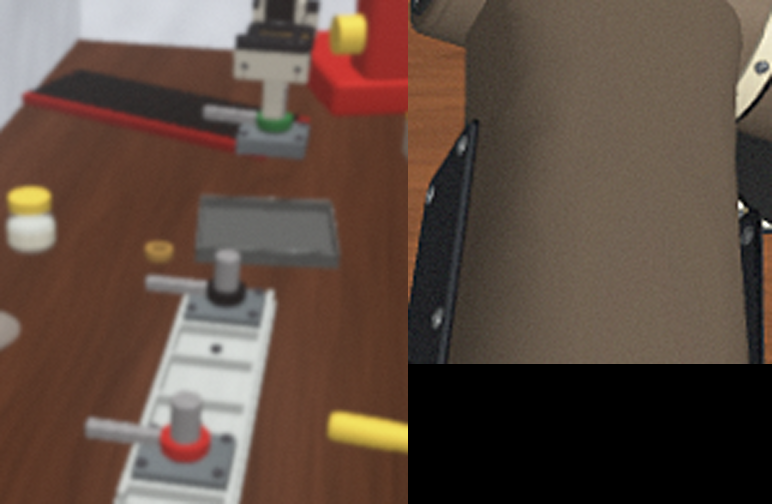

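The green (middle) joint hangs upright above the tray; the red and black ones are still in their pockets. Lowering it.

step_arm([
  [[0,0,0.015],[0,0,0],1],
  [[0,0,0.035],[0,0,0],1],
  [[0,0,0.055],[0,0,0],1],
  [[0,0,0.075],[0,0,0],1],
  [[0,0,0.09],[0,0,0],1],
  [[0,0,0.1],[0,0,0],1],
  [[0,0,0.107],[0,0,0],1],
  [[0,0,0.111],[0,0,0],1],
  [[0,0,0.113],[0,0,0],1],
  [[0,0,0.113],[0,0,0],1],
])

```text
time_s: 39.3
tcp_pos: [0.521, -0.3604, 0.0182]
eef_rot: [-180.0, 0.0, 179.3]
contact_force: [-0.0, 0.5, -6.6]
gripper_width: 0.0255
```

step_arm([
  [[0,0,0.0005],[0,0,0],1],
  [[0,0,0.001],[0,0,0],1],
  [[0,0,0.0015],[0,0,0],1],
  [[0,0,0.0015],[0,0,0],1],
])

```text
time_s: 39.7
tcp_pos: [0.5208, -0.3604, 0.0165]
eef_rot: [-180.0, 0.0, 179.3]
contact_force: [0.2, -0.4, -6.5]
gripper_width: 0.0251
```

step_arm([
  [[0,0,0.0005],[0,0,0],1],
  [[0,0,0.001],[0,0,0],1],
  [[0,0,0.001],[0,0,0],1],
])

```text
time_s: 40.0
tcp_pos: [0.5208, -0.3603, 0.0153]
eef_rot: [180.0, -0.0, 179.3]
contact_force: [-0.4, 0.2, -8.0]
gripper_width: 0.0254
```

step_arm([
  [[0,0,0.0005],[0,0,0],1],
  [[0,0,0.0005],[0,0,0],1],
])

```text
time_s: 40.2
tcp_pos: [0.5208, -0.3604, 0.0149]
eef_rot: [-180.0, 0.0, 179.3]
contact_force: [0.3, 0.4, -7.4]
gripper_width: 0.0253
```

step_arm([
  [[0,0,0.0005],[0,0,0],1],
  [[0,0,0.0005],[0,0,0],1],
])

```text
time_s: 40.4
tcp_pos: [0.5208, -0.3604, 0.0149]
eef_rot: [-180.0, 0.0, 179.3]
contact_force: [-2.4, 1.8, -0.7]
gripper_width: 0.0253
```

step_arm([
  [[0,0,0],[0,0,0],0.6],
  [[0,0,0],[0,0,0],0.4],
  [[0,0,0],[0,0,0],0.2],
  [[0,0,0],[0,0,0],0],
  [[0,0,0],[0,0,0],0],
  [[0,0,0],[0,0,0],0],
  [[0,0,0],[0,0,0],0],
])

```text
time_s: 41.1
tcp_pos: [0.5209, -0.3604, 0.0144]
eef_rot: [-180.0, 0.0, 179.3]
contact_force: [-1.5, -0.2, -0.2]
gripper_width: 0.0759
```

step_arm([
  [[0,0,-0.01],[0,0,0],0],
  [[0,0,-0.03],[0,0,0],0],
  [[0,0,-0.06],[0,0,0],0],
  [[0,0,-0.1],[0,0,0],0],
  [[0,0,-0.14],[0,0,0],0],
  [[0.03,-0.02,-0.16],[0,0,0],0],
  [[0.06,-0.06,-0.16],[0,0,0],0],
  [[0.09,-0.1,-0.16],[0,0,0],0],
  [[0.12,-0.14,-0.16],[0,0,0],0],
  [[0.15,-0.18,-0.16],[0,0,0],0],
])

```text
time_s: 42.1
tcp_pos: [0.3674, -0.5398, 0.1757]
eef_rot: [-179.9, 0.1, 179.3]
contact_force: [1.9, -0.3, 0.4]
gripper_width: 0.0873
```

step_arm([
  [[0.035,-0.035,0],[0,0,0],0],
  [[0.07,-0.07,0],[0,0,0],0],
  [[0.1,-0.1,0],[0,0,0],0],
  [[0.12,-0.12,0],[0,0,0],0],
  [[0.12,-0.12,0],[0,0,0],0],
  [[0.12,-0.12,0],[0,0,0],0],
])

```text
time_s: 42.7
tcp_pos: [0.2464, -0.6572, 0.1746]
eef_rot: [180.0, 0.0, 179.2]
contact_force: [1.2, -0.6, 0.6]
gripper_width: 0.0873
```

Run:
```python
from plant import r
from h import *
S=r.capture("side");T=r.capture("top")
st=r.get_state();print(st["tcp_pos"],st["contact_force"],st["time_s"],st["gripper_width"])
cv2.imwrite("pics/f_top.png",T["color"][:,:,::-1]);cv2.imwrite("pics/f_side.png",S["color"][:,:,::-1])
```

```text
[ 0.24777904 -0.65653171  0.17481134] [-0.26944773  0.65076794 -0.12220244] 42.8 0.0877067781803485
```

View pics/f_top.png

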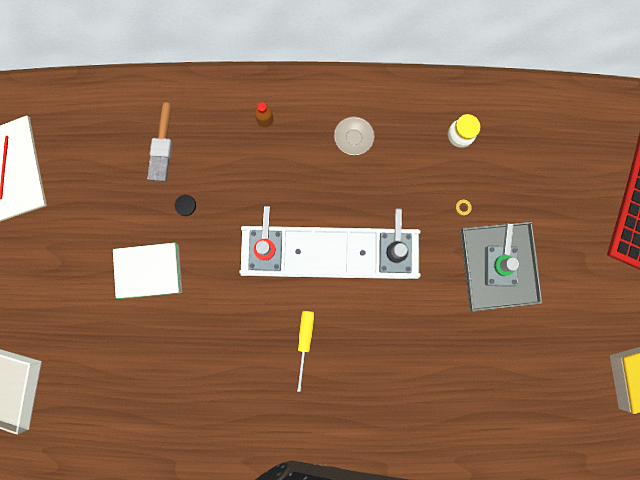

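View pics/f_side.png

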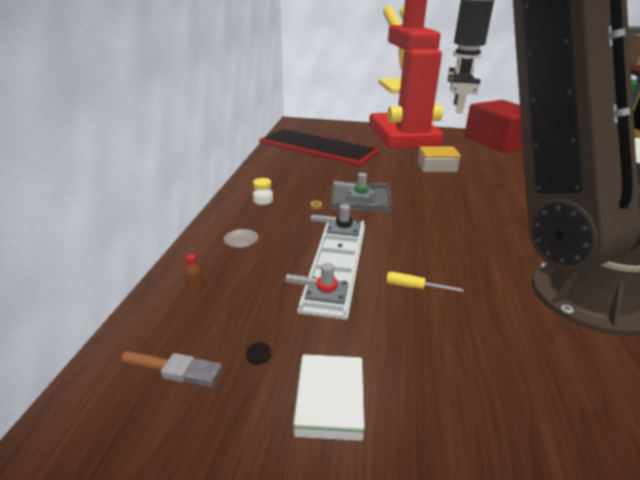

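The green joint stands upright in the middle of the tray (top view ≈505, 265). The red (265, 249) and black (398, 251) joints are in their pockets, the clutter hasn't moved, and the gripper is clear. Handing in.

```bash
python3 -c "
from plant import r
print(r.close_job())"
```

```text
the job is handed in; nothing more can be done
None
```

The loose joint was the middle (green) one. It now stands upright in the middle of the reject tray, released, and the job is handed in at about 43 s.

- **Play check:** I rocked all three arms, from the left pocket to the right one, each first to the left and then to the right. The last press each way read between 5.0 and 6.2 N, and no press read higher. The force reading is noisy by about 1 N. The left and right joints had only a few millimetres of total travel; the middle one had about 8 mm each way.
- **Set-down:** the wrist force showed the tray carrying the joint's weight before I opened the fingers.
- **Final pictures:** the green joint is inside the tray, the red and black joints are still in their pockets, the clutter is unmoved and the robot touches nothing.

**What disagreed:**
- **Height reading:** the TCP height read about 32 mm too low. My first sweep of the left arm therefore passed above the bar without touching it. I redid that sweep lower down.
- **Bench touch:** before the grasp I touched the bench with the fingertips to measure the offset; that contact reached about 23 N.
- **Stop stiffness:** the stops felt softer than 2.5 N/mm at first, probably because the housings were shifting in their pockets.

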